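# Free the circuit board and hold it up level

### The job

Free the circuit board from the blue board holder and set the holder for the next, wider board: swing the red lever over to unlock the sliding jaw, slide the jaw back until its white pointer stands at the orange mark, and swing the lever fully back to lock it there. Then take the board by its black heatsink, lift it about 10 cm (at least 7 cm) straight up above the holder and keep it level and still in the air for at least three seconds; finish while still holding it up, without putting it down. Do not tip or drop the board, and leave the other things on the bench where they are.

Things in the scene. Friction and masses are not known exactly. Their poses are not given: they have to be found in the camera images.
- holder: Board holder, fixed: dark steel base 180 (x) x 325 (y, from -145 to +180) x 12 mm. Origin on the bench, on its centre line in x. Its +y is the way the jaw slides back. The board lies over y = -120 to 0 mm on rests 40 mm above the bench, between low pins and a blue -y end fence (up to 46 mm high), and goes straight up once the jaw is back. All parts on the holder share its axes.
- jaw (a joint): Slide of the blue jaw along the holder's +y, m, 0 to 0.08. Starts under 0.005, its lip 6 to 10 mm over the board's +y edge (3 mm of air between). With the lever open it slides against 2.5 N of friction and stays where left; with the lever locked it is clamped and holds over 20 N. At 0 the jaw covers y = +3 to +95, x = -45 to +45 mm of the holder's frame; its flat top is 56 mm above the bench.
- jaw_tab (a point): Point in the yellow upright tab on the jaw, 14 mm below its top. The tab, for pinching or pushing, is 12 mm thick (y), 30 mm long (x), from 56 to 98 mm above the bench; this point is on its centre line, 84 mm above the bench, at x = -27, y = +77 mm in the holder's frame at jaw value 0; it moves with the jaw.
- jaw_pointer (a point): Tip of the white pointer, a thin line 2.5 mm wide on the jaw's +x side, 16.5 mm above the bench. At jaw value 0 it is at x = +67, y = +77 mm in the holder's frame.
- mark_line (a point): Orange mark: block 16 (x) x 6 (y) x 10 mm fixed on the base beside the track, on the +x side; this point is the middle of its side facing the jaw, 17 mm above the bench, axes as the holder's. The pointer is at the mark when both have the same y in the holder's frame. The mark lies 28 to 62 mm beyond the pointer's place at jaw value 0.
- lever (a joint): Clamp lever with a red knob, on the jaw, rad. It swings in the holder's x-z plane: 0 = locked, leaning to -x, 0.65 rad off upright; 0.65 = upright; 1.3 = fully unlocked, leaning to +x, 0.65 rad off upright. The clamp lets go at about 0.8. It takes 3 to 5 N at the knob and stays where left. Starts locked.
- lever_tip (a point): Centre of the lever's red ball knob, 20 mm in diameter, 60 mm from the lever's axis; the arm is a steel rod 10 mm in diameter.
- lever_hinge (a point): Point on the lever's axis, 60 mm above the bench, at x = 0, y = +22 mm in the holder's frame at jaw value 0; it moves with the jaw. Small steel cheeks beside it reach 67 mm above the bench.
- board_grip (a point): Point in the black heatsink on the board (38 x 38 mm, 34 mm tall, solid to grasp), 9 mm below its top, 25 mm above the board's face, so keep fingertips less than 25 mm below it. On the centre of the board, near the centre of mass. Starts 68 mm above the bench, at x = 0, y = -60 mm in the holder's frame, axes as the holder's, z up out of the board.
- board: The loose yellow-green circuit board with the heatsink, 90 (x) x 120 (y) x 3 mm, 0.11 to 0.22 kg in all; origin at the centre of its underside. Connectors up to 13 mm tall stand along its -y edge, more than 15 mm from the heatsink.
- screwdriver: Bystander: screwdriver with a blue handle, about 190 mm long, lying beyond the holder's +x side; origin under its middle.
- tape: Bystander: grey tape roll lying flat, 90 mm across, 25 mm high, off the holder's -y end; origin under its centre.
- brick: Bystander: black power brick 70 x 130 x 35 mm; origin under its centre.
- spare_card: Bystander: small green circuit card 70 x 90 mm, 15 mm high; origin under its centre.
- screw_tray: Bystander: red tray 100 x 140 x 30 mm; origin under its centre.
- bottle: Bystander: white bottle, 60 mm across, 160 mm tall; origin under its centre.
Not all that is in view belongs to the job. Leave any purple look-alike of the board alone.

How it is judged:
By the outcome, as a careful person would: the job done as asked, in the order asked, and still so for the second after the job is handed in, while the arm keeps its last pose, push and grip.
It also fails if it takes over 72 s, if anything falls off the work surface, if the arm or the gripper's body presses on something with over 40 N, if the wrist force passes 120 N, or if a joint passes its speed limit or range.

### The arm

A 6-joint arm with a two-finger parallel gripper is mounted at the origin on the work surface. World frame = base frame: x ahead of the robot, y to its left, z up, the work surface at z = 0. Lengths are in m, angles in degrees, forces in N, time in s.
With the tool pointing down it reaches from about 0.4 to 0.825 m from the base axis. Payload 7 kg.
Tool frame: the origin (TCP) lies at the very end of the fingers, on their centre line; the grasp point (between the pads) lies 19 mm behind it (ctrl.hold_point_z is the distance from the TCP to the grasp point, in m); z points along the fingers, y is the line along which they close (so a half turn about z gives the same grasp; the last joint's range is limited). The gripper opens to 88 mm and grips with 3 to 60 N. Pads are 19 mm wide; open, the fingers measure 130 mm over their backs; the gripper's body (78 mm by 193 mm) begins 47 mm behind the grasp point.
Start: joints at [16.507, 20.546, 0.682, 0, -70.136, -16.507], TCP at [0.675, -0, 0.227] pointing down, gripper open.
Joint ranges: [-176.03, 176.03], [-82.01, 121.73], [-58.28, 71.71], [-173.87, 95.51], [-174.79, -0.11], [-173.66, 173.66]. Speed limits (degrees/s): [136.94, 136.94, 172.46, 180, 180, 180].

### API

Orientations are given as [roll, pitch, yaw] about the fixed x, y, z axes, in that order (R = Rz(yaw) Ry(pitch) Rx(roll)).
In Python, from plant import sensors, viewer, workorder, ctrl gives the robot as it stands.
- The arm moves only by the shell command python3 -m pendant 'ROWS'. ROWS is JSON, a list of rows, each a list of 3 entries, a list of its own where there are three numbers: the opening, from -1 (shut) to 1 (fully open), so that 0 is half open, then the shift along the tool's x, y, z in m, then the turn, a rotation vector about the tool's x, y, z in degrees. A call has 1 to 10 rows; each row is the pose to reach, as a shift and turn from the pose commanded when the call began, along the tool's axes at that moment; what a row does not reach only later rows make up. A row lasts 1/12 s, in which the tool goes at most 41.7 mm and 7.16 degrees, less where a joint would pass 70% of its speed; a pose out of reach is approached as far as the arm can. A call with a gripper value outside its range is refused whole. The fingers move at their own pace and stop on an object; the grip force is fixed at half the most. Time passes only in rows, so rows that repeat a pose let the fingers close. It gives the time, the measured TCP pose, the force, the opening and the grip force at its end, in the units of the state.
- sensors.get_obs(): the state, without advancing time (a new reading comes with each control period).
- viewer.snapshot(name): name is "scene" or "side" or "wrist"; returns the picture (480x640x3 uint8, red, green, blue); there is no depth.
- viewer.camera_params(name): a dict with "fx", "fy", "cx", "cy" (pixels), "dist" ([k1, k2, p1, p2, k3] as OpenCV has them; the pictures are not rectified), "extrinsics" (4x4, takes a point from world to camera coordinates). Camera axes: x right, y up, looking along -z (the intrinsics and any distortion apply to the point x, -y, -z); pixel columns grow to the right and rows downward; lengths in m; the calibration is good to about 2 mm. A picture is of the moment at which its call begins: read the wrist's pose just before it. camera_params takes no time and is no camera call; for the wrist camera it gives the pose at the moment of the call.
- workorder.close_job(): hands the job in; it is judged then, once.
The state is a dict: "clock": time; "joint_pos": joint angles; "qvel": joint speeds; "tau": joint torques, N m; "tool_pos": TCP position; "orientation": TCP orientation; "force": force on the tool from outside, world axes, zero at the start; "moment": the same for the moment, N m; "opening": finger opening in m; "gripper_force": force on a finger pad.
Only numpy, scipy, OpenCV 4.12 (cv2) and the standard library are available. Lean on these libraries where they do the work, as an engineer would, in place of code of your own. Each camera call takes 0.05 s, during which the arm holds its last target. There are 200 camera calls.

## Working session

There is one attempt and no reset: what is moved stays moved. The work goes in short steps, Python scripts to look and compute and a shell command to move; the robot and the scene stay as the last step left them, time stands still between calls to the robot, and variables do not carry over. Pictures are saved under pics/ and viewed, at most 10 in all, crops included, and the job is handed in when it is done.

```bash
mkdir -p pics; ls; cat > h.py <<'E'
import numpy as np, cv2
from plant import sensors, viewer, workorder, ctrl
from scipy.spatial.transform import Rotation as R
def snap(n):
    p=viewer.camera_params(n); im=viewer.snapshot(n)
    return p,im
def save(f,im): cv2.imwrite('pics/'+f,cv2.cvtColor(im,cv2.COLOR_RGB2BGR))
def ray(p,uv):
    K=np.array([[p['fx'],0,p['cx']],[0,p['fy'],p['cy']],[0,0,1.]])
    u=cv2.undistortPoints(np.array([[uv]],float),K,np.array(p['dist'],float))[0,0]
    E=np.array(p['extrinsics']); d=E[:3,:3].T@np.array([u[0],-u[1],-1]); o=-E[:3,:3].T@E[:3,3]
    return o,d/np.linalg.norm(d)
def plane(p,uv,z):
    o,d=ray(p,uv); return o+d*(z-o[2])/d[2]
def tri(rs):
    A=sum(np.eye(3)-np.outer(d,d) for o,d in rs); b=sum((np.eye(3)-np.outer(d,d))@o for o,d in rs)
    return np.linalg.solve(A,b)
def proj(p,X):
    E=np.array(p['extrinsics']); c=E[:3,:3]@np.array(X)+E[:3,3]
    K=np.array([[p['fx'],0,p['cx']],[0,p['fy'],p['cy']],[0,0,1.]])
    c=c*np.array([1,-1,-1]); return cv2.projectPoints(c.reshape(1,1,3),np.zeros(3),np.zeros(3),K,np.array(p['dist'],float))[0].ravel()
def delta(tgt,yaw=None):
    """shift in tool axes from present measured pose to tgt"""
    o=sensors.get_obs(); Rm=R.from_euler('xyz',o['orientation'],degrees=True).as_matrix()
    return Rm.T@(np.array(tgt)-np.array(o['tool_pos']))
E
python3 - <<'E'
from h import *
o=sensors.get_obs(); print(o, ctrl.hold_point_z)
ims=[]
for n in ['scene','side','wrist']:
    p,im=snap(n); save(n+'0.png',im); print(n,p['fx'],-np.array(p['extrinsics'])[:3,:3].T@np.array(p['extrinsics'])[:3,3])
E
```

```text
pics
{'clock': 0.0, 'joint_pos': array([ 1.65061025e+01,  2.05902889e+01,  6.34969173e-01, -1.83757483e-02,
       -7.01357429e+01, -1.65082064e+01]), 'qvel': array([ 0.08133328, -0.01784636,  0.02664202,  0.09214477,  0.09156209,
        0.00956251]), 'tau': array([-8.00930356e-04, -5.82726967e+01,  2.93058443e+01,  6.99745238e+00,
        6.93249181e-03, -2.06530804e-04]), 'tool_pos': array([ 6.74525517e-01, -4.32626194e-05,  2.25650189e-01]), 'orientation': array([ 1.79907782e+02, -9.31549271e-03, -9.00083541e+01]), 'force': array([-0.35205493,  0.52285529, -0.05802461]), 'moment': array([-0.05107681, -0.00350636, -0.03428945]), 'gripper_force': 0.0, 'opening': 0.08742207927679178} 0.0188
scene 536.3266758776508 [1.28187203 0.16151229 1.12231396]
side 569.9255914556217 [ 0.49982401 -1.1408153   1.14608843]
wrist 339.5140079106617 [ 0.67486334 -0.07114829  0.384105  ]
```

View pics/scene0.png

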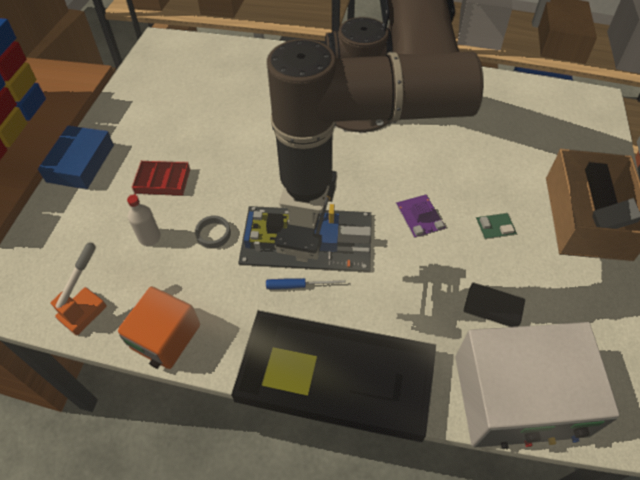

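View pics/side0.png

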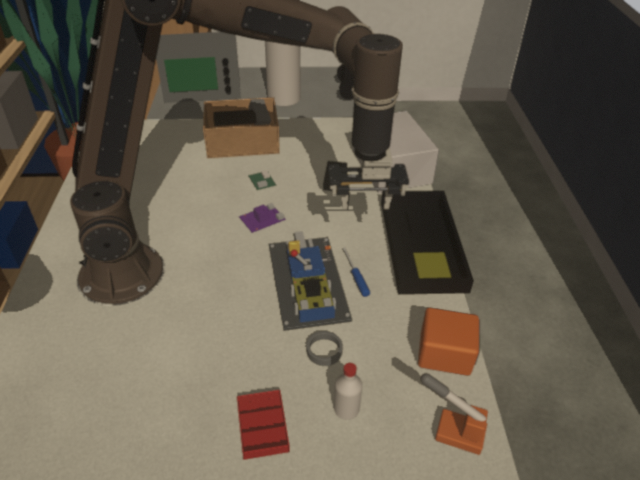

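View pics/wrist0.png

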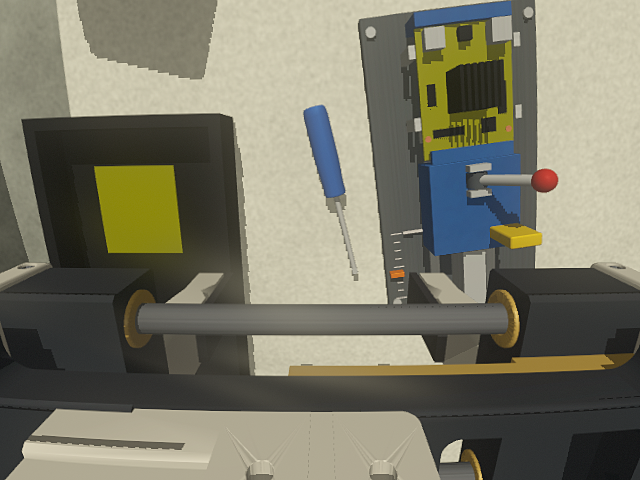

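The wrist view shows the holder best: knob at (544,180), tab (518,236), orange mark (398,274), pointer (412,232), heatsink about (476,88). The holder's +x is image left and its +y is image down. The side view shows the knob at (293,253).

```bash
cat > m0.py <<'E'
from h import *
def cent(im,lo,hi,box):
    h=cv2.cvtColor(im,cv2.COLOR_RGB2HSV); m=cv2.inRange(h,np.array(lo),np.array(hi)); k=np.zeros_like(m); x0,y0,x1,y1=box; k[y0:y1,x0:x1]=m[y0:y1,x0:x1]
    n,l,s,c=cv2.connectedComponentsWithStats(k); i=1+np.argmax(s[1:,4]); return c[i],s[i]
if __name__=='__main__':
    w=cv2.cvtColor(cv2.imread('pics/wrist0.png'),cv2.COLOR_BGR2RGB); s=cv2.cvtColor(cv2.imread('pics/side0.png'),cv2.COLOR_BGR2RGB)
    pw=viewer.camera_params('wrist'); ps=viewer.camera_params('side')
    kw,_=cent(w,(0,150,80),(6,255,255),(500,140,600,220)); ks,st=cent(s,(0,150,60),(6,255,255),(280,240,310,265))
    print('knob',kw,ks,st,tri([ray(pw,kw),ray(ps,ks)]),plane(pw,kw,.1078))
    tw,st=cent(w,(22,150,120),(32,255,255),(480,210,560,255)); print('tab',tw,st,plane(pw,tw,.095))
    ts,st=cent(s,(22,150,90),(32,255,255),(280,232,310,262)); print('tab s',ts,st,tri([ray(pw,tw),ray(ps,ts)]))
    ow,st=cent(w,(5,150,120),(15,255,255),(380,255,415,290)); print('mark',ow,st,plane(pw,ow,.022))
    for z,uv in [(.012,(361,25)),(.012,(389,300)),(.012,(371,33)),(.012,(528,12)),(.0165,(420,231)),(.0165,(404,233)),(.0,(537,0))]: print(uv,plane(pw,uv,z))
    c=cv2.resize(w[0:310,340:600],None,fx=1.9,fy=1.9,interpolation=cv2.INTER_CUBIC); save('crop0.png',c)
E
python3 m0.py
```

```text
knob [545.4005102  178.68877551] [293.51851852 252.88888889] [291 250   6   6  27] [ 0.48870256 -0.04420076  0.10869249] [ 0.48780973 -0.04396547  0.1078    ]
tab [519.72032742 235.71759891] [490 225  52  24 733] [0.494761   0.00872593 0.095     ]
tab s [293.23333333 243.83333333] [290 242   8   6  30] [0.48906839 0.01155939 0.08831146]
mark [396.86170213 273.5       ] [390 270  15   8  94] [0.58732306 0.07361971 0.022     ]
(361, 25) [ 0.63436895 -0.18534871  0.012     ]
(389, 300) [0.59230089 0.11186374 0.012     ]
(371, 33) [ 0.62423496 -0.17805954  0.012     ]
(528, 12) [ 0.46531213 -0.2023528   0.012     ]
(420, 231) [0.56283103 0.02472359 0.0165    ]
(404, 233) [0.58084318 0.02703054 0.0165    ]
(537, 0) [ 4.49891875e-01 -2.18716800e-01 -5.55111512e-17]
```

View pics/crop0.png

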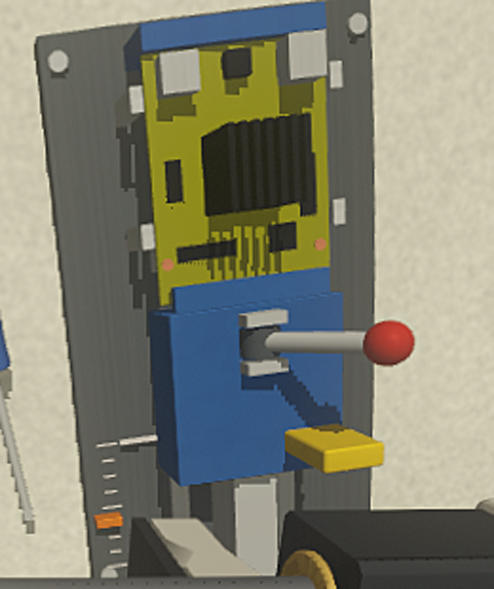

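Yaw is about +8.3° and the knob triangulates to z = 0.1087 m, against 0.108 expected. The pointer-to-mark gap is about 45 mm. I'm moving above the knob with the fingers half open, then taking a close look.

```bash
python3 -m pendant '[[-0.1,[0.044,0.1865,0.03],[0,0,-8.3]],[-0.1,[0.044,0.1865,0.03],[0,0,-8.3]],[-0.1,[0.044,0.1865,0.03],[0,0,-8.3]],[-0.1,[0.044,0.1865,0.03],[0,0,-8.3]],[-0.1,[0.044,0.1865,0.03],[0,0,-8.3]],[-0.1,[0.044,0.1865,0.03],[0,0,-8.3]],[-0.1,[0.044,0.1865,0.05],[0,0,-8.3]],[-0.1,[0.044,0.1865,0.05],[0,0,-8.3]],[-0.1,[0.044,0.1865,0.05],[0,0,-8.3]]]'
python3 - <<'E'
from h import *
p,im=snap('wrist'); save('w1.png',im); o=sensors.get_obs(); print(o['tool_pos'],o['orientation'],o['opening'])
np.save('p1.npy',p,allow_pickle=True)
E
```

```text
clock: 0.9
tool_pos: [0.4879, -0.0442, 0.1762]
orientation: [179.9, -0.0, -81.7]
force: [-0.0, 0.2, -0.1]
opening: 0.0399
gripper_force: 0.0
[ 0.48856378 -0.04406885  0.17671819] [ 1.79949919e+02 -2.11824882e-02 -8.16904480e+01] 0.03989350269629425
```

View pics/w1.png

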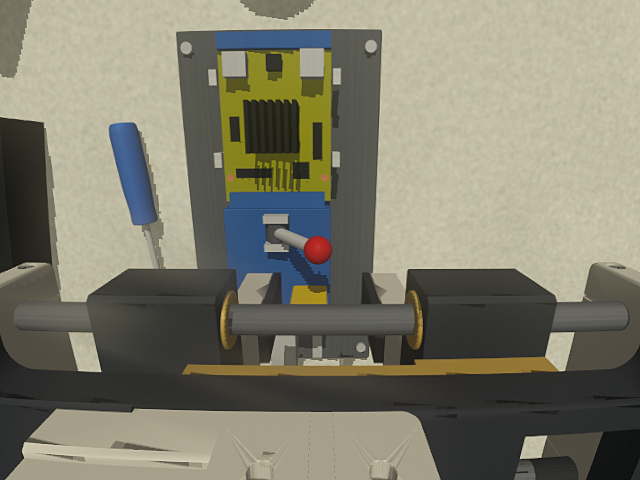

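The picture shows the holder square to the tool: base screws at (186,47) and (371,46), heatsink top about (271,126), knob (318,250) between the fingers.

```bash
python3 - <<'E'
from m0 import *
p1=np.load('p1.npy',allow_pickle=True).item(); w=cv2.cvtColor(cv2.imread('pics/w1.png'),cv2.COLOR_BGR2RGB); w0=cv2.cvtColor(cv2.imread('pics/wrist0.png'),cv2.COLOR_BGR2RGB)
import copy
E0=np.eye(4)
# wrist0 camera pose = p1 pose moved by tool motion
def T(pos,rpy):
    M=np.eye(4); M[:3,:3]=R.from_euler('xyz',rpy,degrees=True).as_matrix(); M[:3,3]=pos; return M
T1=T([.4886,-.0441,.1767],[179.95,-.02,-81.69]);T0=T([.67453,-.00004,.22565],[179.91,-.01,-90.01])
p0=copy.deepcopy(p1); p0['extrinsics']=np.array(p1['extrinsics'])@T1@np.linalg.inv(T0)
k0,_=cent(w0,(0,150,80),(6,255,255),(500,140,600,220)); k1,st=cent(w,(0,150,80),(6,255,255),(290,220,350,280))
print('knob',k1,tri([ray(p0,k0),ray(p1,k1)]),plane(p1,k1,.1078))
a,b=plane(p1,(186,47.5),.014),plane(p1,(371.5,46.5),.014); print('screws',a,b,np.degrees(np.arctan2(*(a-b)[1::-1])),np.linalg.norm(a-b), (a+b)/2)
# heatsink: dark blob
for q,im,box in ((p0,w0,(430,40,520,125)),(p1,w,(240,92,302,158))):
    g=cv2.cvtColor(im,cv2.COLOR_RGB2HSV); m=cv2.inRange(g,(0,0,0),(180,255,75)); k=np.zeros_like(m); x0,y0,x1,y1=box; k[y0:y1,x0:x1]=m[y0:y1,x0:x1]
    n,l,s,c=cv2.connectedComponentsWithStats(k); i=1+np.argmax(s[1:,4]); print(s[i],c[i])
print(plane(p1,(271,117),.077), [plane(p1,u,.077) for u in ((245,100),(297,100))])
print('heat corners tri far-left/right', tri([ray(p0,(447,66)),ray(p1,(244,100))]), tri([ray(p0,(503,60)),ray(p1,(297,100))]))
E
```

```text
knob [317.47466216 249.60135135] [ 0.49032074 -0.04417169  0.11248564] [ 0.49007523 -0.04246778  0.1078    ]
screws [ 0.62572509 -0.17864341  0.014     ] [ 0.46625339 -0.20131572  0.014     ] 8.091591301614143 0.16107532090517848 [ 0.54598924 -0.18997956  0.014     ]
[ 446   59   61   55 2782] [476.21998562  86.94248742]
[ 243  100   57   55 2884] [271.36269071 126.75450763]
[ 0.53629951 -0.12734385  0.077     ] [array([ 0.55609479, -0.1364305 ,  0.077     ]), array([ 0.51917196, -0.14153083,  0.077     ])]
heat corners tri far-left/right [ 0.56093546 -0.13808859  0.05897211] [ 0.51910831 -0.14115868  0.07671543]
```

Knob confirmed at (0.490, -0.044), and the heatsink is about (0.536, -0.120). I'll lower over the knob with a 26 mm gap.

```bash
python3 -m pendant '[[-0.1,[0,-0.001,0.035],[0,0,0]],[-0.1,[0,-0.001,0.072],[0,0,0]],[-0.1,[0,-0.001,0.072],[0,0,0]],[-0.4,[0,-0.001,0.072],[0,0,0]],[-0.4,[0,-0.001,0.072],[0,0,0]],[-0.4,[0,-0.001,0.072],[0,0,0]]]'
```

```text
clock: 1.45
tool_pos: [0.4911, -0.0436, 0.1067]
orientation: [-179.8, -0.0, -81.7]
force: [-0.4, -0.3, 0.1]
opening: 0.0278
gripper_force: 0.0
```

```bash
python3 -m pendant '[[-0.4,[0,-0.016,-0.006],[0,0,0]],[-0.4,[0,-0.031,-0.010],[0,0,0]],[-0.4,[0,-0.046,-0.0105],[0,0,0]],[-0.4,[0,-0.058,-0.0075],[0,0,0]],[-0.4,[0,-0.068,-0.003],[0,0,0]],[-0.4,[0,-0.074,0.0005],[0,0,0]],[-0.4,[0,-0.076,0.001],[0,0,0]],[-0.4,[0,-0.076,0.001],[0,0,0]]]'
python3 - <<'E'
from h import *
p,im=snap('wrist'); save('w2.png',im[180:400,100:540])
E
```

```text
clock: 2.12
tool_pos: [0.5639, -0.0331, 0.1028]
orientation: [179.9, -0.0, -81.7]
force: [-2.6, -1.1, -0.2]
opening: 0.026
gripper_force: 1.3
```

View pics/w2.png

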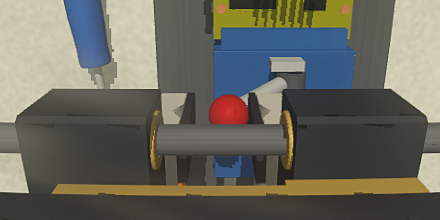

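The lever now leans to +x (knob at crop (228,112), hinge right of it), so it is unlocked. Next I rise, turn 90° so the fingers close along the holder's y, and go above the tab.

```bash
python3 -m pendant '[[-0.35,[0,0,-0.04],[0,0,0]],[0,[0,0,-0.075],[0,0,0]],[0.15,[-0.055,0.065,-0.075],[0,0,-20]],[0.15,[-0.055,0.065,-0.075],[0,0,-20]],[0.15,[-0.055,0.065,-0.075],[0,0,-45]],[0.15,[-0.055,0.065,-0.075],[0,0,-45]],[0.15,[-0.055,0.065,-0.075],[0,0,-45]],[0.15,[-0.055,0.065,-0.075],[0,0,-45]],[0.15,[-0.055,0.065,-0.075],[0,0,-45]],[0.15,[-0.055,0.065,-0.075],[0,0,-45]]]'
python3 -m pendant '[[0.15,[0,0,0],[0,0,-45]],[0.15,[0,0,0],[0,0,-45]],[0.15,[0,0,0],[0,0,-45]],[0.15,[0,0,0],[0,0,-45]],[0.15,[0,0,0],[0,0,-45]],[0.15,[0,0,0],[0,0,-45]],[0.15,[0,0,0],[0,0,-45]],[0.15,[0,0,0],[0,0,-45]]]'
python3 - <<'E'
from h import *
p,im=snap('wrist'); save('w3.png',im); o=sensors.get_obs(); print(o['joint_pos'],o['tool_pos'])
np.save('p3.npy',p,allow_pickle=True); print(delta([.4914,.0118,.072]))
for X in ([.4914,.0118,.098],): print(proj(p,X))
E
```

```text
clock: 3.0
tool_pos: [0.4927, 0.0124, 0.179]
orientation: [-179.9, -0.1, -36.6]
force: [-0.8, -0.2, 0.3]
opening: 0.0504
gripper_force: 0.0
clock: 3.67
tool_pos: [0.4926, 0.0123, 0.1787]
orientation: [-180.0, -0.1, 8.3]
force: [0.7, -0.3, -0.2]
opening: 0.0504
gripper_force: 0.0
[ 2.43317877e+01  5.47256184e+00 -2.58332431e+01  9.32736355e-04
 -5.86355807e+01  7.38171138e+01] [0.49257804 0.01223335 0.17873057]
[-0.00133285  0.00029099  0.10672923]
[322.86613673 245.60617671]
```

View pics/w3.png

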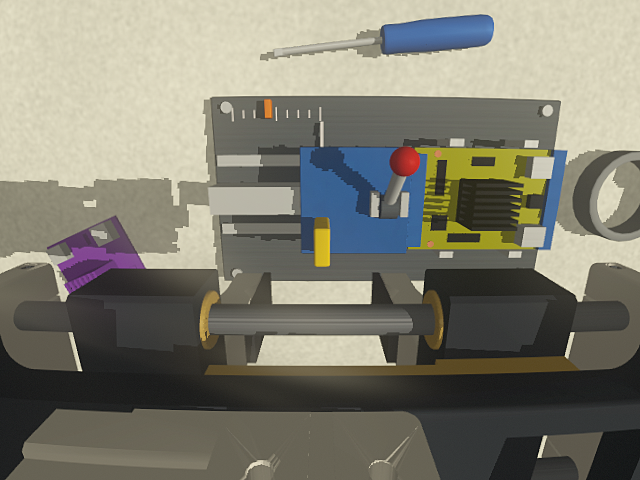

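The tab (322,242) is centred between the fingers. The pointer line is at (320,123–145), the orange mark at (268,100–118), and the knob at (405,160) leans to +x.

```bash
cat > gap.py <<'E'
from m0 import *
c,s=np.cos(np.radians(8.1)),np.sin(np.radians(8.1)); ey=np.array([-s,c,0]); ex=np.array([c,s,0])
def gap(p,im,mbox,pbox):
    m,st=cent(im,(5,150,100),(16,255,255),mbox)
    x0,y0,x1,y1=pbox; g=im[y0:y1,x0:x1].astype(float).mean(2); ww=np.clip(g-np.median(g)-25,0,None)
    col=(ww.sum(0)*np.arange(x0,x1)).sum()/ww.sum(); row=(ww.sum(1)*np.arange(y0,y1)).sum()/ww.sum()
    M=plane(p,m,.0195); P=plane(p,(col,row),.0165)
    print('mark',m,st,'ptr',col,row,'gap mm',1e3*(M-P)@ey,'dx',1e3*(M-P)@ex)
E
python3 - <<'E'
from gap import *
p=np.load('p3.npy',allow_pickle=True).item(); im=cv2.cvtColor(cv2.imread('pics/w3.png'),cv2.COLOR_BGR2RGB)
gap(p,im,(255,92,282,125),(313,121,329,147))
E
python3 -m pendant '[[0.15,[-0.001,0,0.04],[0,0,0]],[0.15,[-0.001,0,0.08],[0,0,0]],[0.15,[-0.001,0,0.103],[0,0,0]],[0.15,[-0.001,0,0.103],[0,0,0]],[-0.6,[-0.001,0,0.103],[0,0,0]],[-1,[-0.001,0,0.103],[0,0,0]],[-1,[-0.001,0,0.103],[0,0,0]],[-1,[-0.001,0,0.103],[0,0,0]],[-1,[-0.001,0,0.103],[0,0,0]],[-1,[-0.001,0,0.103],[0,0,0]]]'
```

```text
mark [267.63120567 107.95035461] [264  99   8  19 141] ptr 321.388485503888 133.6856171790515 gap mm 47.74349973666322 dx 22.06526930701877
clock: 4.55
tool_pos: [0.4919, 0.0122, 0.0765]
orientation: [-180.0, -0.1, 8.3]
force: [-0.1, 0.2, -0.0]
opening: 0.016
gripper_force: 0.0
```

```bash
python3 -m pendant '[[-1,[0,0,0],[0,0,0]],[-1,[0,0,0],[0,0,0]],[-1,[0,-0.008,0],[0,0,0]],[-1,[0,-0.016,0],[0,0,0]],[-1,[0,-0.024,0],[0,0,0]],[-1,[0,-0.032,0],[0,0,0]],[-1,[0,-0.038,0],[0,0,0]],[-1,[0,-0.042,0],[0,0,0]],[-1,[0,-0.042,0],[0,0,0]],[-1,[0,-0.042,0],[0,0,0]]]'
python3 - <<'E'
from h import *
p,im=snap('wrist'); np.save('p4.npy',p,allow_pickle=True); save('w4f.png',im)
o=np.array([p['extrinsics']]);
save('w4.png',cv2.resize(im[0:240,200:440],None,fx=2.5,fy=2.5,interpolation=cv2.INTER_CUBIC))
E
```

```text
clock: 5.38
tool_pos: [0.4857, 0.0541, 0.0762]
orientation: [-180.0, -0.1, 8.3]
force: [-2.8, 1.6, 7.1]
opening: 0.0119
gripper_force: 30.0
```

View pics/w4.png

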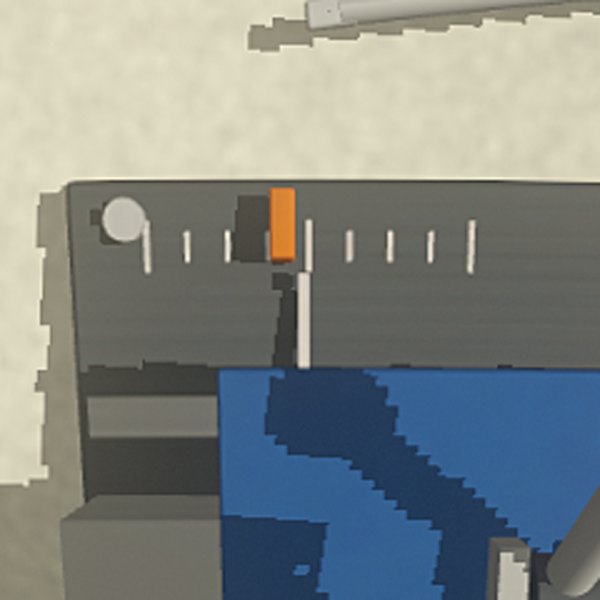

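The pointer tip is at crop (304,275), which is image (321.6,110). The mark's near end is at crop (283,258), which is image (313.2,103). That leaves about 5 mm.

```bash
python3 - <<'E'
from gap import *
p=np.load('p4.npy',allow_pickle=True).item(); im=cv2.cvtColor(cv2.imread('pics/w4f.png'),cv2.COLOR_BGR2RGB)
gap(p,im,(300,70,325,110),(317,112,327,144))
M=plane(p,(200+282.5/2.5,258/2.5),.022);P=plane(p,(200+304/2.5,275/2.5),.0165);print((M-P)@ey,(M-P)@ex)
E
```

```text
mark [312.52920962  89.25429553] [308  75  10  30 291] ptr 321.20570749108214 127.63648717513166 gap mm 5.214434276434992 dx 21.870886793056453
0.00509814813418999 0.003341639507595238
```

```bash
python3 -m pendant '[[-1,[0,-0.003,0],[0,0,0]],[-1,[0,-0.0052,0],[0,0,0]],[-1,[0,-0.0052,0],[0,0,0]],[-1,[0,-0.0052,0],[0,0,0]],[-1,[0,-0.0052,0],[0,0,0]]]'
python3 - <<'E'
from gap import *
p,im=snap('wrist'); save('w5f.png',im)
gap(p,im,(300,70,345,110),(317,112,327,144))
save('w5.png',cv2.resize(im[0:240,200:440],None,fx=2.5,fy=2.5,interpolation=cv2.INTER_CUBIC))
E
```

```text
clock: 5.85
tool_pos: [0.4849, 0.0588, 0.0762]
orientation: [-180.0, -0.0, 8.3]
force: [-2.8, -0.2, 7.2]
opening: 0.0117
gripper_force: 30.0
mark [320.50689655  89.20689655] [316  75  10  30 290] ptr 321.19467467882305 127.59624948197265 gap mm 0.4711999265760753 dx 21.883500404918074
```

View pics/w5.png

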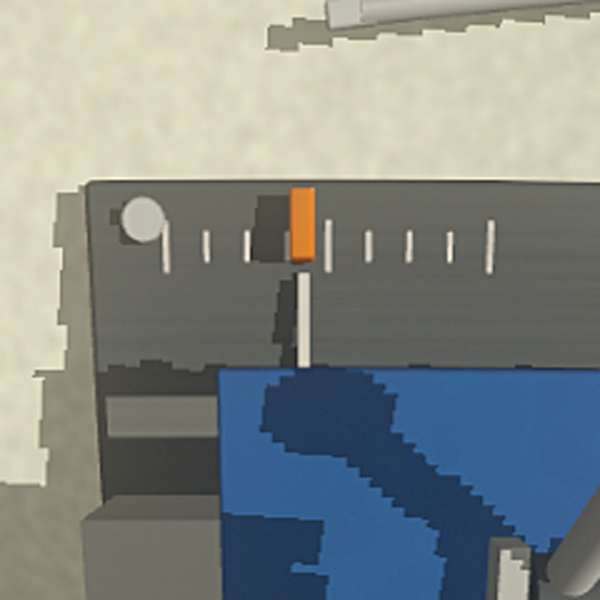

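Pointer and mark are now aligned within 0.5 mm (both at crop x about 303). I release the tab, rise, turn back and go above the knob.

```bash
python3 -m pendant '[[-0.6,[0,0,0],[0,0,0]],[-0.4,[0,0,0],[0,0,0]],[-0.3,[0,0,0],[0,0,0]],[-0.3,[0,0,-0.04],[0,0,0]],[-0.1,[0,0,-0.08],[0,0,0]],[-0.1,[0,0,-0.107],[0,0,0]],[-0.1,[0,0,-0.107],[0,0,0]]]'
python3 - <<'E'
from gap import *
p,im=snap('wrist'); save('w6f.png',im)
X=np.array([.5189,.0077,0]); M=plane(p,cent(im,(5,150,100),(16,255,255),(180,60,420,160))[0],.0195)
T=X+67*.001*ex+.055*ey; print(proj(p,[*T[:2],.0165]),proj(p,M)); u,v=[int(round(a)) for a in proj(p,[*(T-.008*ex)[:2],.0165])]
gap(p,im,(180,60,420,160),(u-7,v-7,u+8,v+7))
k,_=cent(im,(0,150,80),(4,255,255),(300,100,560,260)); print('knob',k,plane(p,k,.1078))
E
```

```text
clock: 6.48
tool_pos: [0.4878, 0.0597, 0.1885]
orientation: [-179.9, -0.5, 8.4]
force: [0.6, 0.6, 0.7]
opening: 0.039
gripper_force: 0.0
[323.8698868  124.01510705] [321.5 113.5]
mark [321.5 113.5] [319 105   6  18 108] ptr 322.01982768794994 132.77741059837132 gap mm 0.5493436396082526 dx 17.034749653316474
knob [402.50195312 163.29882812] [0.55420752 0.01343152 0.1078    ]
```

```bash
python3 -m pendant '[[-0.1,[0.0633,0.055,0],[0,0,45]],[-0.1,[0.0633,0.055,0],[0,0,45]],[-0.1,[0.0633,0.055,0],[0,0,45]],[-0.1,[0.0633,0.055,0],[0,0,45]],[-0.1,[0.0633,0.055,0],[0,0,45]],[-0.1,[0.0633,0.055,0],[0,0,45]],[-0.1,[0.0633,0.055,0],[0,0,45]],[-0.1,[0.0633,0.055,0],[0,0,45]]]'
python3 -m pendant '[[-0.1,[0,0,0],[0,0,45]],[-0.1,[0,0,0],[0,0,45]],[-0.1,[0,0,0],[0,0,45]],[-0.1,[0,0,0],[0,0,45]],[-0.1,[0,0,0],[0,0,45]],[-0.1,[0,0,0],[0,0,45]],[-0.1,[0,0,0],[0,0,45]],[-0.1,[0,0,0],[0,0,45]]]'
python3 - <<'E'
from gap import *
p,im=snap('wrist'); k,_=cent(im,(0,150,80),(4,255,255),(250,180,390,300)); K=plane(p,k,.1078); print('knob',k,K, delta([K[0],K[1],.104]))
E
```

```text
clock: 7.2
tool_pos: [0.5545, 0.0132, 0.1811]
orientation: [179.9, 0.1, -36.8]
force: [-0.3, -0.1, -0.2]
opening: 0.0394
gripper_force: 0.0
clock: 7.87
tool_pos: [0.5547, 0.0134, 0.1817]
orientation: [179.9, -0.0, -81.7]
force: [-0.3, -0.4, 0.2]
opening: 0.0396
gripper_force: 0.0
knob [322.3625     246.93214286] [0.55355938 0.01435325 0.1078    ] [-0.00117882  0.0009384   0.07779427]
```

```bash
python3 -m pendant '[[-0.1,[-0.001,0.001,0.035],[0,0,0]],[-0.1,[-0.001,0.001,0.075],[0,0,0]],[-0.1,[-0.001,0.001,0.077],[0,0,0]],[-0.4,[-0.001,0.001,0.077],[0,0,0]],[-0.4,[-0.001,0.001,0.077],[0,0,0]],[-0.4,[-0.001,0.001,0.077],[0,0,0]]]'
python3 -m pendant '[[-0.4,[0,0.016,-0.006],[0,0,0]],[-0.4,[0,0.031,-0.010],[0,0,0]],[-0.4,[0,0.046,-0.0105],[0,0,0]],[-0.4,[0,0.058,-0.0075],[0,0,0]],[-0.4,[0,0.068,-0.003],[0,0,0]],[-0.4,[0,0.074,0.0005],[0,0,0]],[-0.4,[0,0.077,0.001],[0,0,0]],[-0.4,[0,0.077,0.001],[0,0,0]]]'
```

```text
clock: 8.42
tool_pos: [0.5555, 0.0146, 0.1077]
orientation: [-179.8, 0.0, -81.6]
force: [0.4, -0.4, 1.1]
opening: 0.0278
gripper_force: 0.0
clock: 9.08
tool_pos: [0.4804, 0.0041, 0.108]
orientation: [-179.5, 0.1, -81.6]
force: [1.8, 0.5, 2.6]
opening: 0.0266
gripper_force: 1.4
```

```bash
python3 -m pendant '[[-0.4,[0,0.002,0],[0,0,0]],[-0.4,[0,0.002,0],[0,0,0]],[-0.4,[0,0.002,0],[0,0,0]]]'; python3 -m pendant '[[-0.4,[0,0.002,0],[0,0,0]],[-0.4,[0,0.002,0],[0,0,0]],[-0.4,[0,0.002,0],[0,0,0]]]'
```

```text
clock: 9.33
tool_pos: [0.4776, 0.0034, 0.1054]
orientation: [-179.8, 0.0, -81.6]
force: [6.5, 0.9, 3.2]
opening: 0.0261
gripper_force: 2.8
clock: 9.58
tool_pos: [0.4773, 0.0034, 0.1054]
orientation: [-179.7, 0.0, -81.6]
force: [10.8, 1.3, 1.3]
opening: 0.0265
gripper_force: 5.2
```

Force rose to 11 N without motion, so the lever is at its locked stop. I back off, rise, and move above the heatsink.

```bash
python3 -m pendant '[[-0.3,[0,-0.006,0],[0,0,0]],[-0.2,[0,-0.006,-0.04],[0,0,0]],[-0.1,[0,-0.006,-0.075],[0,0,0]],[0.5,[0.04,-0.02,-0.075],[0,0,0]],[0.5,[0.131,-0.041,-0.075],[0,0,0]],[0.5,[0.131,-0.041,-0.075],[0,0,0]],[0.5,[0.131,-0.041,-0.075],[0,0,0]],[0.5,[0.131,-0.041,-0.075],[0,0,0]],[0.5,[0.131,-0.041,-0.075],[0,0,0]]]'
python3 - <<'E'
from gap import *
p,im=snap('wrist'); save('w7.png',im); np.save('p7.npy',p,allow_pickle=True)
p2,im2=snap('scene'); save('s7.png',im2[190:290,220:400])
print(delta([.536,-.1205,.053]),proj(p,[.536,-.1205,.077]))
E
```

```text
clock: 10.33
tool_pos: [0.5319, -0.122, 0.1778]
orientation: [179.7, 0.0, -81.9]
force: [-0.9, 0.4, -1.0]
opening: 0.0652
gripper_force: 0.0
[ 0.00035858 -0.0041409   0.12557107] [314.99980949 236.3919072 ]
```

View pics/w7.png

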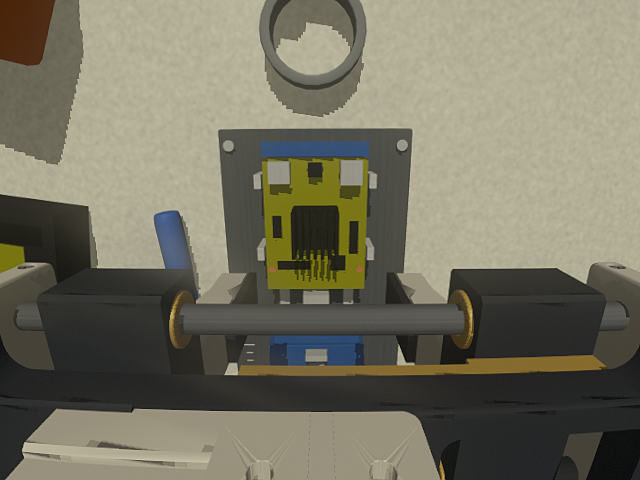

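The heatsink top is centred at about (315,230), where predicted. The board is free of the jaw (its blue edge is at row 340). I descend and grip.

```bash
python3 -m pendant '[[0.5,[0,-0.004,0.04],[0,0,0]],[0.5,[0,-0.004,0.08],[0,0,0]],[0.5,[0,-0.004,0.11],[0,0,0]],[0.5,[0,-0.004,0.125],[0,0,0]],[0.5,[0,-0.004,0.125],[0,0,0]],[0,[0,-0.004,0.125],[0,0,0]],[-0.1,[0,-0.004,0.125],[0,0,0]],[-0.3,[0,-0.004,0.125],[0,0,0]],[-0.3,[0,-0.004,0.125],[0,0,0]],[-0.5,[0,-0.004,0.125],[0,0,0]]]'
python3 -m pendant '[[-1,[0,0,0],[0,0,0]],[-1,[0,0,0],[0,0,0]],[-1,[0,0,0],[0,0,0]],[-1,[0,0,0],[0,0,0]]]'
```

```text
clock: 11.27
tool_pos: [0.5377, -0.1205, 0.0557]
orientation: [-179.9, -0.0, -81.7]
force: [-2.5, -0.4, 0.9]
opening: 0.0377
gripper_force: 2.2
clock: 11.6
tool_pos: [0.5377, -0.1205, 0.0557]
orientation: [-179.9, -0.0, -81.7]
force: [-3.1, 2.5, 6.8]
opening: 0.0379
gripper_force: 30.0
```

Gripped at 30 N. Before lifting I check the lever and jaw with the fixed cameras.

```bash
python3 - <<'E'
from gap import *
X=np.array([.5189,.0077,.06]); K=X-.0363*ex+np.array([0,0,.0478]); rs=[]
for n in ('side','scene'):
    p,im=snap(n); u,v=[int(a) for a in proj(p,K)]
    try: c,s=cent(im,(0,140,60),(6,255,255),(u-20,v-20,u+20,v+20)); print(n,(u,v),c,s); rs.append(ray(p,c))
    except Exception as e: print(n,(u,v),'none')
    t=X-.027*ex+.055*ey; t[2]=.09; u,v=[int(a) for a in proj(p,t)]
    try: print('tab',(u,v),cent(im,(22,150,90),(32,255,255),(u-15,v-12,u+15,v+12)))
    except Exception as e: print('tab none')
if len(rs)==2: print(tri(rs),'expect',K)
E
```

```text
side (291, 241) [290.39130435 241.34782609] [288 239   6   5  23]
tab none
scene (328, 202) [328.08695652 202.2173913 ] [326 200   5   6  23]
tab (350, 210) (array([350.42857143, 209.28571429]), array([350, 207,   2,   6,   7], dtype=int32))
[0.48125876 0.00245505 0.10664511] expect [0.48296214 0.00258529 0.1078    ]
```

```bash
python3 -m pendant '[[-1,[0,0,-0.004],[0,0,0]],[-1,[0,0,-0.012],[0,0,0]],[-1,[0,0,-0.024],[0,0,0]],[-1,[0,0,-0.038],[0,0,0]],[-1,[0,0,-0.052],[0,0,0]],[-1,[0,0,-0.066],[0,0,0]],[-1,[0,0,-0.080],[0,0,0]],[-1,[0,0,-0.092],[0,0,0]],[-1,[0,0,-0.1],[0,0,0]],[-1,[0,0,-0.1],[0,0,0]]]'
```

```text
clock: 12.53
tool_pos: [0.5384, -0.1207, 0.1568]
orientation: [-179.8, -0.0, -81.7]
force: [1.3, 0.1, -2.0]
opening: 0.0379
gripper_force: 30.0
```

The lever and jaw are where they should be. The board is lifted 100 mm, so I hold for more than 3 s and take a look.

```bash
for i in 1 2 3 4 5; do python3 -m pendant '[[-1,[0,0,0],[0,0,0]],[-1,[0,0,0],[0,0,0]],[-1,[0,0,0],[0,0,0]],[-1,[0,0,0],[0,0,0]],[-1,[0,0,0],[0,0,0]],[-1,[0,0,0],[0,0,0]],[-1,[0,0,0],[0,0,0]],[-1,[0,0,0],[0,0,0]],[-1,[0,0,0],[0,0,0]],[-1,[0,0,0],[0,0,0]]]' | tail -6; done
python3 - <<'E'
from h import *
p,a=snap('wrist'); p,b=snap('side'); a=a[:,80:560]; b=cv2.resize(b[150:350,220:420],(320,320)); o=np.zeros((480,800,3),np.uint8); o[:,:480]=a; o[:320,480:]=b; save('w8.png',o)
E
```

```text
clock: 13.37
tool_pos: [0.5373, -0.1206, 0.1546]
orientation: [180.0, -0.0, -81.7]
force: [0.4, -0.8, -1.9]
opening: 0.0377
gripper_force: 30.0
clock: 14.2
tool_pos: [0.5373, -0.1206, 0.1545]
orientation: [180.0, 0.0, -81.7]
force: [-0.6, -0.5, -1.1]
opening: 0.0374
gripper_force: 30.0
clock: 15.03
tool_pos: [0.5373, -0.1206, 0.1546]
orientation: [-180.0, 0.0, -81.7]
force: [0.6, 0.1, -0.3]
opening: 0.0381
gripper_force: 30.0
clock: 15.87
tool_pos: [0.5373, -0.1206, 0.1546]
orientation: [180.0, 0.0, -81.7]
force: [-0.4, 0.5, -2.2]
opening: 0.0376
gripper_force: 30.0
clock: 16.7
tool_pos: [0.5373, -0.1206, 0.1546]
orientation: [180.0, -0.0, -81.7]
force: [0.3, -0.4, -1.3]
opening: 0.0374
gripper_force: 30.0
```

View pics/w8.png

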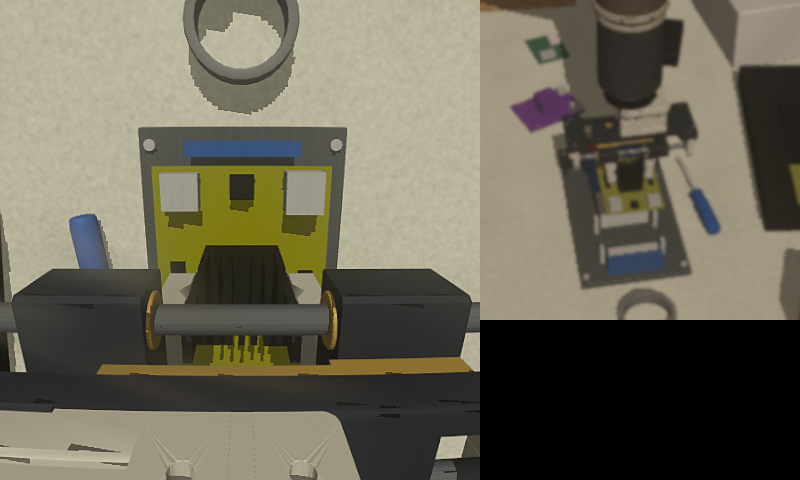

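The board hangs level from the heatsink, with its far edge at row 168 parallel to the fence (row 148). It is held still and clear of the holder, and the screwdriver and tape roll in view look undisturbed.

```bash
python3 -c "from plant import workorder; print(workorder.close_job())"
```

```text
the job is handed in; nothing more can be done
None
```

The job is handed in: the jaw's pointer stands within about 0.5 mm of the orange mark, the lever is back against its locked stop, and the board has been held level and still by its heatsink about 10 cm up for over 4 s.

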